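Close the vacuum manifold's outlets and set its regulator

TASK

Get the vacuum clamping manifold ready for the pump: press the caps of the two narrow outlets down until both have clicked fully home, but leave the wide bleed cap standing up. Then turn the regulator dial three clicks clockwise from where it stands and let go. Leave the tools and wood lying around undisturbed.

Things in the scene. Friction and masses are not known exactly. Their poses are not given: they have to be found in the camera images.
- board: Fixed plywood board, 160 x 400 x 18 mm, that carries the manifold; placed and turned differently each time. Origin at the centre of its underside, y along its length. Four modules (two narrow outlets, the wide outlet, the regulator) stand on it in a row along y, 90 mm apart, in any order.
- cap_a_top (a point): Black ribbed push-on cap 30 mm across and 20 mm tall, over a steel spigot on a 60 x 60 x 30 mm aluminium block screwed to the plywood board. This point is the centre of the cap's flat top. Standing up, the top is 80 mm above the table, home it is 68 mm. One of the two narrow outlets; starts standing up.
- cap_a (a joint): Travel of that cap, straight down along its spigot: 0 = standing up (first click), 0.012 m = fully home (second click, cap seated on the block). It snaps to either end; about 10 N at the top carries it over the middle at 6 mm.
- cap_b_top (a point): Black ribbed push-on cap 30 mm across and 20 mm tall, over a steel spigot on a 60 x 60 x 30 mm aluminium block screwed to the plywood board. This point is the centre of the cap's flat top. Standing up, the top is 80 mm above the table, home it is 68 mm. The other narrow outlet; starts standing up.
- cap_b (a joint): Travel of that cap, straight down along its spigot: 0 = standing up (first click), 0.012 m = fully home (second click, cap seated on the block). It snaps to either end; about 10 N at the top carries it over the middle at 6 mm.
- cap_wide_top (a point): Black ribbed push-on cap 48 mm across and 20 mm tall, over a steel spigot on a 60 x 60 x 30 mm aluminium block screwed to the plywood board. This point is the centre of the cap's flat top. Standing up, the top is 80 mm above the table, home it is 68 mm. The wide bleed outlet: it starts standing up and must stay so.
- cap_wide (a joint): Travel of that cap, straight down along its spigot: 0 = standing up (first click), 0.012 m = fully home (second click, cap seated on the block). It snaps to either end; about 10 N at the top carries it over the middle at 6 mm.
- dial_grip (a point): Centre of the regulator dial's bar grip, on its vertical axis, 77 mm above the table. The black bar is 14 mm thick, 42 mm long and 32 mm tall, its top 10 mm above this point, on a 44 mm disc 8 mm thick. This point's x axis runs along the bar, away from the white pointer line, and turns with it; its z axis is up.
- dial_pointer (a point): Outer end of the white pointer line on top of the bar, 20 mm from the dial's axis, 87 mm above the table.
- dial (a joint): Angle of the dial, growing clockwise seen from above, 0 to 2.094 rad between its stops. It clicks every 0.349 rad (20 degrees: seven positions, a tick on the block for each) and starts in one of the first three. About 0.1 N m carries it over a click; let go, it falls into the nearest position. Three clicks are 1.047 rad.
- pencil: flat red carpenter's pencil, 14 x 160 x 8 mm, lying on the front strip of the board. Origin at the centre of its underside. Leave it alone.
- shim: small loose wood shim, 30 x 55 x 12 mm, lying on the front strip of the board. Origin at the centre of its underside. Leave it alone.
- sander: cork-soled wooden sanding block, 65 x 110 x 38 mm, on the table behind the board. Origin at the centre of its underside. Leave it alone.
- glue: upright glue bottle, 60 mm across, 150 mm tall, on the table behind the board. Origin at the centre of its underside. Leave it alone.
- brush: bench brush with black bristles, about 300 x 50 x 54 mm, on the table at the left. Origin at the centre of its underside. Leave it alone.
- offcut: wood offcut, 200 x 45 x 22 mm, on the table at the right. Origin at the centre of its underside. Leave it alone.
- tape: tape measure, 65 x 35 x 55 mm, on the table left of the board. Origin at the centre of its underside. Leave it alone.

How it is judged:
By the outcome, as a careful person would: the job done as asked, in the order asked, and still so for the second after the job is handed in, with the robot touching nothing.
It also fails if it takes over 45 s, if anything falls off the work surface, if the arm or the gripper's body presses on something with over 40 N, if the wrist force passes 120 N, or if a joint passes its speed limit or range.

ROBOT

A 6-joint arm with a two-finger parallel gripper is mounted at the origin on the work surface. World frame = base frame: x ahead of the robot, y to its left, z up, the work surface at z = 0. Lengths are in m, angles in rad, forces in N, time in s.
With the tool pointing down it reaches from about 0.35 to 0.975 m from the base axis. Payload 4.9 kg.
Tool frame: the origin (TCP) lies midway between the tips of the shut fingers; the grasp point (between the pads) lies 19 mm behind it; z points along the fingers, y is the line along which they close (so a half turn about z gives the same grasp; the last joint's range is limited). The gripper opens to 85 mm and grips with 20 to 120 N. Pads are 22 mm wide; open, the fingers measure 114 mm over their backs; the gripper's body (76 mm by 85 mm) begins 54 mm behind the grasp point. The pads swing forward as they close: fully open they stand 13 mm farther back than shut.
Start: joints at [0.987, 0.053, 1.613, -0, 1.476, -0.119], TCP at [0.28, 0.559, 0.231] pointing down, gripper open.
Joint ranges: [-3.01, 3.01], [-1.01, 2.22], [0.06, 2.58], [-1.02, 4.17], [0.09, 2.62], [-3.14, 3.14]. Speed limits (rad/s): [2.57, 2.57, 3.14, 3.14, 3.14, 3.14].

INTERFACE

Orientations are given as a rotation vector (axis times angle).
In Python, from station import ctrl, optics, job gives the robot as it stands.
- The arm moves only by the shell command python3 -m jog 'ROWS' [OPENING] [FORCE]. ROWS is JSON, a list of rows, each a list of 2 entries, a list of its own where there are three numbers: the shift along the tool's x, y, z in m, then the turn, a rotation vector about the tool's x, y, z in rad. A call has 1 to 5 rows; each row is the pose to reach, as a shift and turn from the pose commanded when the call began, along the tool's axes at that moment; what a row does not reach only later rows make up. A row lasts 1/10 s, in which the tool goes at most 50 mm and 8.59 degrees, less where a joint would pass 70% of its speed; a pose out of reach is approached as far as the arm can. A call with a gripper value outside its range is refused whole. OPENING is the opening, from 0 (shut) to 1 (fully open), set as the call begins (- or left out, the last holds). The fingers move at their own pace and stop on an object; FORCE is the grip in N (left out, the last holds). Time passes only in rows, so rows that repeat a pose let the fingers close. It gives the time, the measured TCP pose, the force, the opening and the grip force at its end, in the units of the state.
- ctrl.get_obs(): the state, without advancing time (a new reading comes with each control period).
- optics.get_image(name): name is "side" or "top"; returns a dict with "image" (400x640x3 uint8, blue, green, red), "fx", "fy", "cx", "cy" (pixels), "rvec" (rotation vector, rad) and "tvec" (3), from world to camera coordinates, as OpenCV has them. Camera axes: x right, y down, z forward; pixel columns grow to the right and rows downward; lengths in m; the calibration is good to about 2 mm. A picture is of the moment at which its call begins. There is no depth.
- job.finish_job(): hands the job in; it is judged then, once.
The state is a dict: "t": time; "q": joint angles; "dq": joint speeds; "effort": joint torques, N m; "tool_pos": TCP position; "tool_rot": TCP orientation; "contact_force": force on the tool from outside, world axes, zero at the start; "wrist_torque": the same for the moment, N m; "opening": finger opening in m; "grip_force": force on a finger pad.
Only numpy, scipy, OpenCV 4.12 (cv2) and the standard library are available. Lean on these libraries where they do the work, as an engineer would, in place of code of your own. Each camera call takes 0.05 s, during which the arm holds its last target. There are 200 camera calls.

## Working session

There is one attempt and no reset: what is moved stays moved. The work goes in short steps, Python scripts to look and compute and a shell command to move; the robot and the scene stay as the last step left them, time stands still between calls to the robot, and variables do not carry over. Pictures are saved under pics/ and viewed, at most 10 in all, crops included, and the job is handed in when it is done.

```bash
mkdir -p pics; python3 - <<'E'
from station import ctrl,optics
import cv2
for n in("top","side"):
    d=optics.get_image(n); cv2.imwrite(f"pics/{n}0.png",d["image"]); print(n,d["fx"],d["cx"],d["cy"],d["rvec"],d["tvec"])
o=ctrl.get_obs();print(o["t"],o["tool_pos"],o["tool_rot"],o["opening"])
E
```

```text
top 394.3847920307615 325.29106227815004 206.11515870109193 [ 2.17492709 -2.16053814  0.08203047] [0.02952885 0.55211215 1.13441994]
side 506.1945058983131 311.66644010226923 194.34281507767335 [ 0.75289611 -2.33846904  1.35276257] [0.42987027 0.21587606 1.53695086]
0.1 [0.27982195 0.55822161 0.2301756 ] [-7.23355030e-01 -3.05651613e+00  2.79421719e-03] 0.08492592099362578
```

View pics/top0.png

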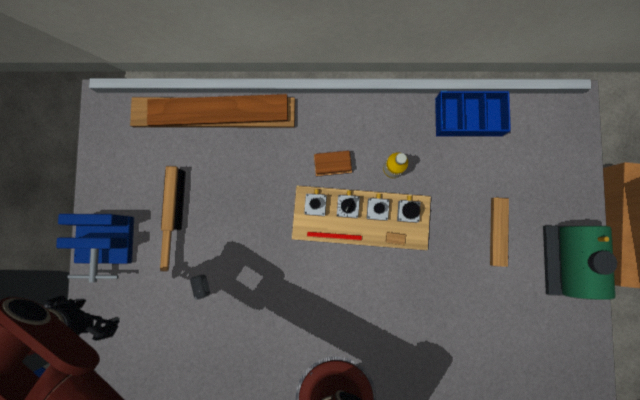

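View pics/side0.png

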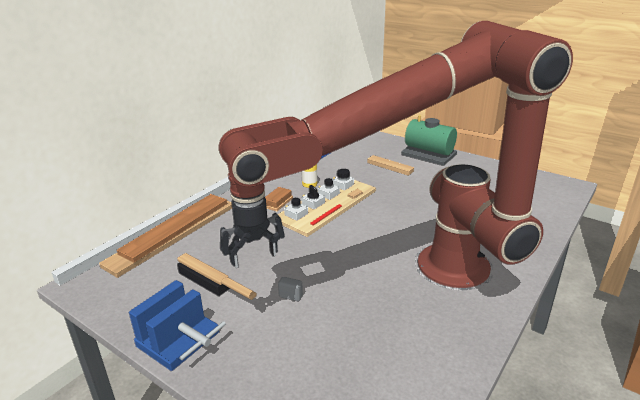

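The top view shows the modules left to right: narrow cap (316,204), dial (348,206), narrow cap (379,209), wide cap (410,211). Next I'll enlarge both views.

```bash
python3 - <<'E'
import cv2,numpy as np
a=cv2.imread("pics/top0.png")[180:255,288:438]
cv2.imwrite("pics/topc.png",cv2.resize(a,None,fx=5.333,fy=5.333,interpolation=cv2.INTER_CUBIC)[:400])
b=cv2.imread("pics/side0.png")[160:235,270:390]
cv2.imwrite("pics/sidec.png",cv2.resize(b,None,fx=6,fy=6,interpolation=cv2.INTER_CUBIC))
E
cat > h.py <<'E'
import cv2,numpy as np
from station import ctrl,optics
from scipy.spatial.transform import Rotation as R
C={"top":(394.3848,325.2911,206.1152,[2.17492709,-2.16053814,.08203047],[.02952885,.55211215,1.13441994]),
"side":(506.1945,311.6664,194.3428,[.75289611,-2.33846904,1.35276257],[.42987027,.21587606,1.53695086])}
def ray(n,u,v):
    f,cx,cy,r,t=C[n]; M=R.from_rotvec(r).as_matrix()
    return -M.T@np.array(t), M.T@np.array([(u-cx)/f,(v-cy)/f,1])
def at(n,u,v,z):
    c,d=ray(n,u,v); return c+d*(z-c[2])/d[2]
def px(n,p):
    f,cx,cy,r,t=C[n]; q=R.from_rotvec(r).apply(p)+t; return np.array([cx+f*q[0]/q[2],cy+f*q[1]/q[2]])
E
```

```text
(no output)
```

View pics/topc.png

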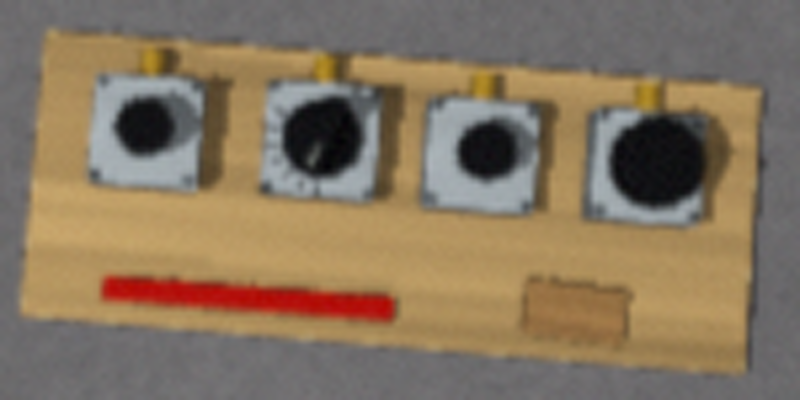

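View pics/sidec.png

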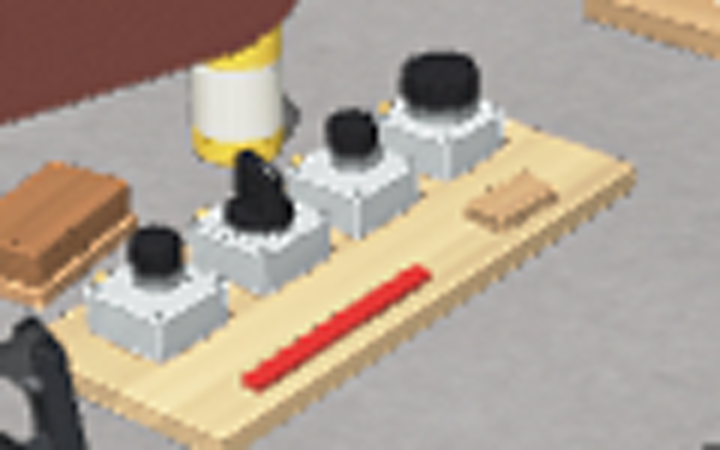

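The crop shows board corners at (48,30), (762,88), (748,372), (22,315), cap tops at (143,125), (487,150), (657,160), and the pointer end near (311,163). I'll turn these into positions.

```bash
cat >> h.py <<'E'
def c(x,y): return (x+.5)/5.3333+288-.5,(y+.5)/5.3333+180-.5
def sc(x,y): return (x+.5)/6+270-.5,(y+.5)/6+160-.5
E
python3 - <<'E'
from h import *
np.set_printoptions(precision=4,suppress=True)
P=[at("top",*c(*p),.018) for p in[(48,30),(762,88),(748,372),(22,315)]]
for i in range(4): print(P[i],np.linalg.norm(P[i]-P[i-1]))
m=np.mean(P,0); y=(P[0]+P[3]-P[1]-P[2]); y/=np.linalg.norm(y); print("c",m,"yaw",np.arctan2(-y[0],y[1]))
x=np.array([y[1],-y[0],0])
for n,p in dict(A=(143,125),B=(487,150),W=(657,160)).items():
    q=at("top",*c(*p),.080); print(n,q,"board",(q-m)@x,(q-m)@y,px("side",q), "s")
B=[[(95,75),(208,77),(200,188),(90,185)],[(268,80),(382,88),(375,202),(262,195)],[(426,95),(545,100),(535,215),(420,208)],[(592,105),(708,112),(700,226),(585,218)]]
for b in B:
    q=np.mean([at("top",*c(*p),.048) for p in b],0); print("blk",q,(q-m)@x,(q-m)@y)
for n,p in dict(A=(157,240),B=(352,122),W=(440,68)).items(): print(n,"side",at("side",*sc(*p),.080))
e=at("top",*c(311,163),.087); print("ptr",e)
E
```

```text
[0.6145 0.1192 0.018 ] 0.15909358516867078
[ 0.5841 -0.2772  0.018 ] 0.397591061068998
[ 0.4277 -0.267   0.018 ] 0.1568253345443496
[0.4559 0.1313 0.018 ] 0.39931864870560874
c [ 0.5206 -0.0734  0.018 ] yaw -0.07359789350564656
A [0.5554 0.0629 0.08  ] board 0.024756538483473076 0.13855361984161518 [295.4846 199.7997] s
B [ 0.5433 -0.1175  0.08  ] board 0.025951345278192862 -0.042322062596811115 [328.271  180.3953] s
W [ 0.5386 -0.2063  0.08  ] board 0.027772394873352667 -0.13116550975269134 [342.6364 171.6503] s
blk [0.5553 0.0615 0.048 ] 0.024714181258151037 0.13706616024214127
blk [ 0.5504 -0.0323  0.048 ] 0.026757053562869428 0.04316765083881641
blk [ 0.5438 -0.1184  0.048 ] 0.026443048647581253 -0.04317007557904009
blk [ 0.5385 -0.2069  0.048 ] 0.027691824580620538 -0.13180431888799884
A side [0.5556 0.0612 0.08  ]
B side [ 0.5455 -0.1206  0.08  ]
W side [ 0.5411 -0.212   0.08  ]
ptr [ 0.5354 -0.0251  0.087 ]
```

The measurements agree with the 90 mm spacing and the board size. The dial angle needs a closer look.

```bash
python3 - <<'E'
from h import *
np.set_printoptions(precision=4,suppress=True)
D=np.array([.5498,-.0283,.087])
a=cv2.imread("pics/top0.png")[192:222,333:363]; b=cv2.imread("pics/side0.png")[180:212,298:330]
A=cv2.resize(a,(400,400),interpolation=cv2.INTER_CUBIC);B=cv2.resize(b,(400,400),interpolation=cv2.INTER_CUBIC)
im=np.clip(np.hstack([A,B]).astype(float)*1.6,0,255).astype(np.uint8)
cv2.imwrite("pics/dial.png",im)
f=lambda p:(px("top",p)-[332.5,191.5])*400/30
g=lambda p:(px("side",p)-[297.5,179.5])*400/32+[400,0]
print("centre top",f(D),g(D),"block top centre",f(D-[0,0,.039]))
for k in range(-1,4):
  t=np.pi-.0736-k*.349; d=np.array([np.cos(t),np.sin(t),0])*.02
  print(k,t,f(D+d),f(D-d),g(D+d),g(D-d))
E
```

```text
centre top [194.1212 179.851 ] [586.7735 105.1866] block top centre [186.8691 196.7321]
-1 3.4169926535897934 [220.0365 271.9977] [168.2921  88.0106] [652.6408 115.7663] [521.3708  94.6815]
0 3.0679926535897932 [186.8347 275.142 ] [201.384   84.8693] [640.3382 126.1905] [533.8898  84.4498]
1 2.718992653589793 [154.5219 266.7802] [233.6106  93.1631] [621.4607 134.1125] [552.67    76.7474]
2 2.3699926535897933 [127.0088 247.9324] [261.1011 111.9039] [598.3006 138.5386] [575.4645  72.4655]
3 2.0209926535897935 [107.6167 220.8896] [280.5451 138.8505] [573.7145 138.9094] [599.5877  72.096 ]
```

View pics/dial.png

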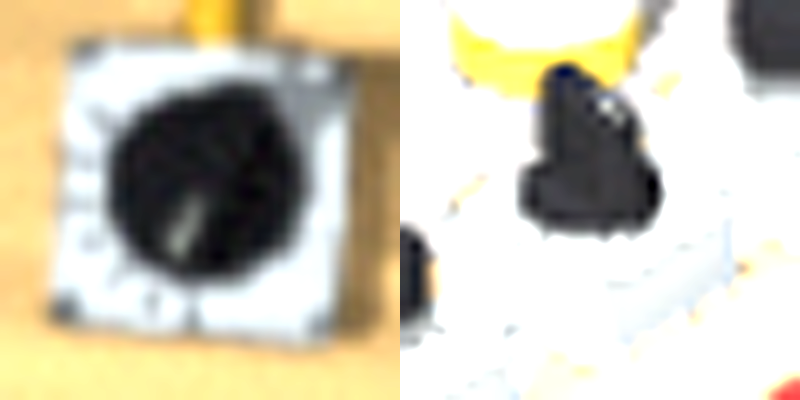

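Both views put the pointer on the second position (k=1, bar direction about 2.72 rad). The dial centre looks about 3 mm off, so I'll refine the block centres by segmentation.

```bash
python3 - <<'E'
from h import *
np.set_printoptions(precision=4,suppress=True)
im=cv2.imread("pics/top0.png")[180:255,288:438]
im=cv2.resize(im,None,fx=8,fy=8,interpolation=cv2.INTER_CUBIC)
h=cv2.cvtColor(im,cv2.COLOR_BGR2HSV)
m=((h[...,1]<60)&(h[...,2]>120)).astype(np.uint8)
k=cv2.findContours(m,cv2.RETR_EXTERNAL,cv2.CHAIN_APPROX_NONE)[0]
for q in k:
    if cv2.contourArea(q)<3000: continue
    r=cv2.minAreaRect(q); u,v=(np.array(r[0])+.5)/8-.5+[288,180]
    print("blk",r[0],r[1],r[2],at("top",u,v,.048))
b=((h[...,2]<75)).astype(np.uint8); b=cv2.morphologyEx(b,cv2.MORPH_OPEN,np.ones((25,25)))
for q in cv2.findContours(b,cv2.RETR_EXTERNAL,cv2.CHAIN_APPROX_NONE)[0]:
    if cv2.contourArea(q)<2000: continue
    (x,y),r=cv2.minEnclosingCircle(q); u,v=(np.array([x,y])+.5)/8-.5+[288,180]
    print("blk",x,y,r,[at("top",u,v,z)[:2] for z in(.055,.075)])
E
```

```text
blk (971.2672729492188, 250.82672119140625) (169.25582885742188, 172.93746948242188) 5.710593223571777 [ 0.5374 -0.2075  0.048 ]
blk (720.0372314453125, 233.08108520507812) (174.99888610839844, 172.32054138183594) 5.079607963562012 [ 0.5433 -0.1175  0.048 ]
blk (480.671142578125, 210.6072540283203) (175.08694458007812, 177.92791748046875) 4.316027641296387 [ 0.5509 -0.0316  0.048 ]
blk (217.18289184570312, 197.57394409179688) (167.85997009277344, 172.91261291503906) 3.5763344764709473 [0.555  0.0634 0.048 ]
blk 733.5 225.0 47.28910446166992 [array([ 0.5456, -0.1215]), array([ 0.5439, -0.1191])]
blk 989.9307250976562 234.0758514404297 79.3034439086914 [array([ 0.5429, -0.2128]), array([ 0.5412, -0.2088])]
blk 219.5 188.5 44.59270095825195 [array([0.5576, 0.0623]), array([0.5557, 0.0615])]
blk 484.3934326171875 200.81967163085938 63.44550323486328 [array([ 0.5538, -0.0326]), array([ 0.5519, -0.0317])]
```

```bash
cat >> h.py <<'E'
W=dict(A=(.5555,.0618),D=(.5505,-.0305),B=(.5438,-.1185))
def go(n,z,yaw=None):
    o=ctrl.get_obs(); M=R.from_rotvec(o["tool_rot"]); p=o["tool_pos"]
    d=np.array([*W[n],z])-p
    yy=M.apply([0,1,0]); print("t",o["t"],"pos",p.round(4),"tooly deg",np.degrees(np.arctan2(yy[1],yy[0])).round(2),"z",M.apply([0,0,1]).round(3))
    print("delta tool",M.inv().apply(d).round(4),"F",np.round(o["contact_force"],1),"q6",round(o["q"][5],3),"open",o["opening"])
E
python3 -c "
from h import *
go('A',.13)"
```

```text
t 0.1 pos [0.2798 0.5582 0.2302] tooly deg 63.37 z [-0.001 -0.002 -1.   ]
delta tool [-0.469  -0.32    0.1007] F [-1.1 -0.2 -0.5] q6 -0.119 open 0.08492592099362578
```

```bash
python3 -m jog '[[[-0.235,-0.16,0.02],[0,0,0]],[[-0.235,-0.16,0.02],[0,0,0]],[[-0.235,-0.16,0.02],[0,0,0]],[[-0.235,-0.16,0.02],[0,0,0]],[[-0.235,-0.16,0.02],[0,0,0]]]' 0; python3 -m jog '[[[-0.235,-0.16,0.08],[0,0,0]],[[-0.235,-0.16,0.08],[0,0,0]],[[-0.235,-0.16,0.08],[0,0,0]],[[-0.235,-0.16,0.08],[0,0,0]],[[-0.235,-0.16,0.08],[0,0,0]]]'; python3 -c "
from h import *
go('A',.13)"
```

```text
t: 0.6
tool_pos: [0.4018, 0.3389, 0.2131]
tool_rot: [-0.723, -3.057, 0.001]
contact_force: [-0.0, 0.1, -0.3]
opening: 0.0123
grip_force: 0.0
t: 1.1
tool_pos: [0.5189, 0.1287, 0.1452]
tool_rot: [-0.724, -3.057, -0.0]
contact_force: [0.6, 0.6, 0.3]
opening: 0.0
grip_force: 0.0
t 1.1 pos [0.5189 0.1287 0.1452] tooly deg 63.36 z [-0.  0. -1.]
delta tool [-0.0627 -0.0434  0.0152] F [0.6 0.6 0.3] q6 -1.002 open 3.070923763736472e-05
```

```bash
python3 -m jog '[[[-0.063,-0.043,0.01],[0,0,0]],[[-0.063,-0.043,0.02],[0,0,0]],[[-0.063,-0.043,0.04],[0,0,0]],[[-0.063,-0.043,0.04],[0,0,0]],[[-0.063,-0.043,0.04],[0,0,0]]]'; python3 -c "
from h import *
go('A',.08)
print(px('top',np.array([.5555,.0618,.08])))
d=optics.get_image('top')['image'][180:235,290:390]; s=optics.get_image('side')['image'][165:220,270:370]
cv2.imwrite('pics/a1.png',cv2.resize(np.vstack([d,s]),None,fx=5,fy=5,interpolation=cv2.INTER_CUBIC))"
```

```text
t: 1.6
tool_pos: [0.5549, 0.0641, 0.1054]
tool_rot: [-0.723, -3.055, 0.001]
contact_force: [1.0, -0.3, 1.1]
opening: -0.0002
grip_force: 0.0
t 1.6 pos [0.5549 0.0641 0.1054] tooly deg 63.38 z [-0.002  0.    -1.   ]
delta tool [-0.0016 -0.0018  0.0254] F [ 1.  -0.3  1.1] q6 -1.124 open -0.00016711792827734284
[314.8126468  203.00926598]
```

View pics/a1.png

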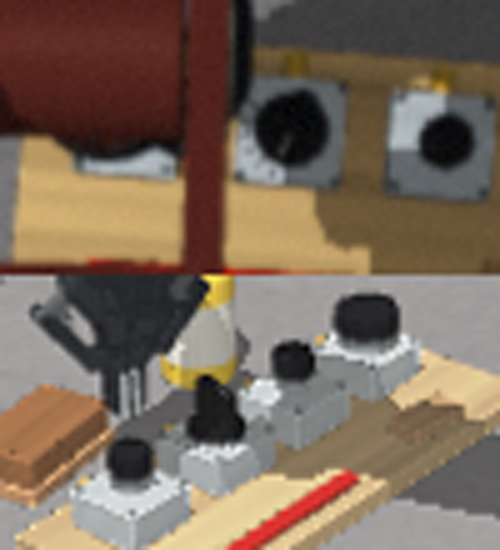

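The side view shows the shut fingertips at about (128,415), directly above cap A (130,440). Pressing now.

```bash
python3 -m jog '[[[0,0,0.015],[0,0,0]],[[0,0,0.022],[0,0,0]],[[0,0,0.026],[0,0,0]],[[0,0,0.029],[0,0,0]],[[0,0,0.032],[0,0,0]]]'; python3 -m jog '[[[0,0,0.003],[0,0,0]],[[0,0,0.004],[0,0,0]],[[0,0,0.005],[0,0,0]],[[0,0,0.005],[0,0,0]]]'
```

```text
t: 2.2
tool_pos: [0.555, 0.0643, 0.0744]
tool_rot: [-0.722, -3.055, 0.0]
contact_force: [-1.6, 0.3, 2.4]
opening: 0.0003
grip_force: 1.0
t: 2.6
tool_pos: [0.5555, 0.0639, 0.0687]
tool_rot: [-0.724, -3.057, 0.0]
contact_force: [-0.5, 0.3, -0.6]
opening: 0.0001
grip_force: 0.0
```

```bash
python3 -m jog '[[[0,0,0.0015],[0,0,0]],[[0,0,0.003],[0,0,0]],[[0,0,0.003],[0,0,0]]]'; python3 -m jog '[[[0,0,0.001],[0,0,0]],[[0,0,0.001],[0,0,0]]]'
```

```text
t: 2.9
tool_pos: [0.556, 0.0639, 0.0678]
tool_rot: [-0.723, -3.057, 0.0]
contact_force: [-5.4, -0.5, 9.2]
opening: -0.0
grip_force: 4.6
t: 3.1
tool_pos: [0.5561, 0.0639, 0.0677]
tool_rot: [-0.723, -3.057, 0.0]
contact_force: [-7.6, -0.0, 14.5]
opening: 0.0001
grip_force: 6.9
```

```bash
python3 -m jog '[[[0,0,-0.045],[0,0,0]],[[0,0,-0.055],[0,0,0]],[[-0.071,-0.169,-0.055],[0,0,0]],[[-0.071,-0.169,-0.055],[0,0,0]],[[-0.071,-0.169,-0.055],[0,0,0]]]';  python3 -m jog '[[[-0.03,-0.07,0],[0,0,0]],[[-0.03,-0.07,0],[0,0,0]]]' >/dev/null; python3 -c "
from h import *
go('B',.085)"
```

```text
t: 3.6
tool_pos: [0.5457, -0.0871, 0.1204]
tool_rot: [0.721, 3.056, -0.0]
contact_force: [1.9, -0.0, -0.7]
opening: 0.0001
grip_force: 0.0
t 3.8 pos [ 0.5408 -0.1653  0.1203] tooly deg 63.21 z [ 0.001 -0.001 -1.   ]
delta tool [0.0184 0.0432 0.0352] F [ 0.4  1.3 -0.2] q6 -1.531 open -7.235898271391107e-05
```

```bash
python3 -m jog '[[[0.018,0.043,0],[0,0,0]],[[0.018,0.043,0.02],[0,0,0]],[[0.018,0.043,0.02],[0,0,0]],[[0.018,0.043,0.02],[0,0,0]]]' ; python3 -c "
from h import *
go('B',.081)"
```

```text
t: 4.2
tool_pos: [0.5439, -0.1152, 0.0996]
tool_rot: [-0.723, -3.056, 0.0]
contact_force: [0.2, 0.6, 0.1]
opening: 0.0001
grip_force: 0.0
t 4.2 pos [ 0.5439 -0.1152  0.0996] tooly deg 63.38 z [-0.001  0.    -1.   ]
delta tool [-0.0014 -0.0029  0.0186] F [0.2 0.6 0.1] q6 -1.449 open 7.862019841627693e-05
```

```bash
python3 -m jog '[[[-0.001,-0.003,0.01],[0,0,0]],[[-0.001,-0.003,0.018],[0,0,0]],[[-0.001,-0.003,0.022],[0,0,0]],[[-0.001,-0.003,0.026],[0,0,0]],[[-0.001,-0.003,0.03],[0,0,0]]]';python3 -m jog '[[[0,0,0.002],[0,0,0]],[[0,0,0.0035],[0,0,0]],[[0,0,0.005],[0,0,0]],[[0,0,0.005],[0,0,0]]]'
```

```text
t: 4.7
tool_pos: [0.544, -0.1186, 0.07]
tool_rot: [0.724, 3.057, -0.0]
contact_force: [-0.1, 1.0, 0.8]
opening: -0.0003
grip_force: 0.0
t: 5.1
tool_pos: [0.5437, -0.1184, 0.0676]
tool_rot: [-0.723, -3.055, 0.0]
contact_force: [-8.9, 3.4, 17.4]
opening: -0.0001
grip_force: 8.6
```

```bash
python3 -m jog '[[[0,0,-0.05],[0,0,0]],[[0,0,-0.06],[0,0,0]],[[0.033,0.082,-0.06],[0,0,-0.04]],[[0.033,0.082,-0.06],[0,0,-0.04]],[[0.033,0.082,-0.06],[0,0,-0.04]]]' 0.5 30;  python3 -m jog '[[[0,0,0],[0,0,0]],[[0,0,0],[0,0,0]],[[0,0,0],[0,0,0]]]' ; python3 -c "
from h import *
go('D',.062)
d=optics.get_image('top')['image'][180:235,290:430]; s=optics.get_image('side')['image'][150:220,270:410]
cv2.imwrite('pics/d1.png',cv2.resize(np.vstack([d,s]),None,fx=4.5,fy=4.5,interpolation=cv2.INTER_CUBIC))"
```

```text
t: 5.6
tool_pos: [0.551, -0.0269, 0.1248]
tool_rot: [-0.656, -3.072, -0.002]
contact_force: [-0.1, -0.3, 0.4]
opening: 0.043
grip_force: 0.0
t: 5.9
tool_pos: [0.551, -0.0313, 0.1248]
tool_rot: [-0.664, -3.07, 0.0]
contact_force: [0.3, 0.2, 0.8]
opening: 0.0428
grip_force: 0.0
t 5.9 pos [ 0.551  -0.0313  0.1248] tooly deg 65.58 z [-0. -0. -1.]
delta tool [0.0008 0.0005 0.0628] F [0.3 0.2 0.8] q6 -1.336 open 0.04283172903455057
```

View pics/d1.png

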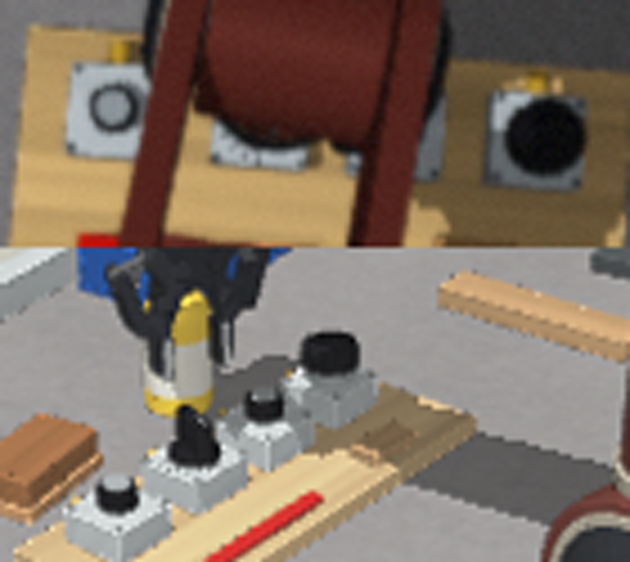

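Caps A and B are down, with the steel spigots now showing at (113,107) and (265,392). The wide cap is up. The fingers straddle the dial bar at (190,415), so I'll descend and grip.

```bash
python3 -m jog '[[[0,0,0.025],[0,0,0]],[[0,0,0.045],[0,0,0]],[[0,0,0.055],[0,0,0]],[[0,0,0.062],[0,0,0]],[[0,0,0.062],[0,0,0]]]'; python3 -m jog '[[[0,0,0],[0,0,0]],[[0,0,0],[0,0,0]],[[0,0,0],[0,0,0]],[[0,0,0],[0,0,0]]]' 0 30; python3 -c "
from h import *
go('D',.062)"
```

```text
t: 6.5
tool_pos: [0.5506, -0.0305, 0.0623]
tool_rot: [-0.663, -3.069, 0.0]
contact_force: [0.2, -0.3, -0.2]
opening: 0.0426
grip_force: 0.0
t: 6.9
tool_pos: [0.5514, -0.0317, 0.0644]
tool_rot: [0.662, 3.07, -0.004]
contact_force: [-3.1, -3.9, 1.9]
opening: 0.0136
grip_force: 32.2
t 6.9 pos [ 0.5514 -0.0317  0.0644] tooly deg 65.68 z [ 0.    -0.003 -1.   ]
delta tool [0.0013 0.0007 0.0024] F [-3.1 -3.9  1.9] q6 -1.336 open 0.01355344665572621
```

```bash
python3 -m jog '[[[0,0,0],[0,0,0.1]],[[0,0,0],[0,0,0.2]],[[0,0,0],[0,0,0.3]],[[0,0,0],[0,0,0.4]],[[0,0,0],[0,0,0.5]]]'; python3 -c "
from h import *
go('D',.062)"
```

```text
t: 7.4
tool_pos: [0.5514, -0.0318, 0.0644]
tool_rot: [1.406, 2.807, -0.004]
contact_force: [-3.8, -4.6, 2.4]
opening: 0.0134
grip_force: 32.1
t 7.4 pos [ 0.5514 -0.0318  0.0644] tooly deg 36.8 z [ 0.001 -0.003 -1.   ]
delta tool [0.0015 0.     0.0024] F [-3.8 -4.6  2.4] q6 -0.832 open 0.01340512567493193
```

```bash
python3 -m jog '[[[0,0,0],[0,0,0.12]],[[0,0,0],[0,0,0.24]],[[0,0,0],[0,0,0.36]],[[0,0,0],[0,0,0.47]],[[0,0,0],[0,0,0.55]]]'; python3 -m jog '[[[0,0,0],[0,0,0]],[[0,0,0],[0,0,0]]]'; python3 -c "
from h import *
go('D',.062)"
```

```text
t: 7.9
tool_pos: [0.5514, -0.0318, 0.0644]
tool_rot: [2.115, 2.32, -0.003]
contact_force: [-2.0, -4.9, 1.8]
opening: 0.0134
grip_force: 32.2
t: 8.1
tool_pos: [0.5514, -0.0318, 0.0645]
tool_rot: [2.11, 2.324, -0.003]
contact_force: [-2.9, -4.8, 2.3]
opening: 0.0135
grip_force: 32.2
t 8.1 pos [ 0.5514 -0.0318  0.0645] tooly deg 5.52 z [ 0.001 -0.003 -1.   ]
delta tool [ 0.0014 -0.0008  0.0025] F [-2.9 -4.8  2.3] q6 -0.286 open 0.013532902738365353
```

```bash
python3 -m jog '[[[0,0,0],[0,0,0]],[[0,0,0],[0,0,0]],[[0,0,0],[0,0,0]],[[0,0,0],[0,0,0]]]' 0.45; python3 -m jog '[[[0,0,-0.03],[0,0,0]],[[0,0,-0.07],[0,0,0]],[[0,0,-0.12],[0,0,0]],[[0.1,0,-0.14],[0,0,0]],[[0.1,0,-0.14],[0,0,0]]]';python3 -m jog '[[[0.25,0,0],[0,0,0]],[[0.25,0,0],[0,0,0]],[[0.25,0,0],[0,0,0]],[[0.25,0,0],[0,0,0]],[[0.25,0,0],[0,0,0]]]'; python3 -c "
from h import *
d=optics.get_image('top')['image'][180:255,288:438]; s=optics.get_image('side')['image'][150:225,260:410]
cv2.imwrite('pics/e1.png',cv2.resize(np.vstack([d,s]),None,fx=4,fy=4,interpolation=cv2.INTER_CUBIC))"
```

```text
t: 8.5
tool_pos: [0.5512, -0.0302, 0.0632]
tool_rot: [2.112, 2.326, 0.0]
contact_force: [-1.0, -0.5, -0.5]
opening: 0.0382
grip_force: 0.0
t: 9.0
tool_pos: [0.5428, 0.0676, 0.2056]
tool_rot: [2.114, 2.32, 0.005]
contact_force: [0.5, 0.8, 0.2]
opening: 0.0387
grip_force: 0.0
t: 9.5
tool_pos: [0.5171, 0.3183, 0.2028]
tool_rot: [2.112, 2.326, 0.001]
contact_force: [0.0, -1.0, 0.5]
opening: 0.0388
grip_force: 0.0
```

View pics/e1.png

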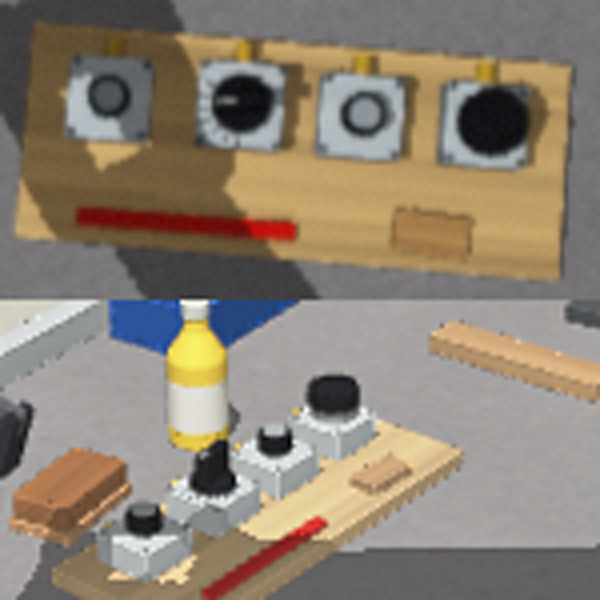

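Final view: both narrow caps are seated with spigots visible at (109,95) and (365,114), and the wide cap is up at (492,120). The pointer points left at (220,100), which is three clicks on from the start, and the loose items are undisturbed.

```bash
python3 -c "
from station import job
print(job.finish_job())"
```

```text
the job is handed in; nothing more can be done
None
```

The job is handed in at about 9.5 s: both narrow caps are pressed fully home, the wide bleed cap is still up, the dial is three clicks clockwise and released, and the pictures show nothing else moved.

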